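# Close the nested dry-storage canister and lock its purge regulator

## Task

Stand the small steel canister upright in the cup of the purge stand, then lower the hollow aluminium cover over it with its slots on the pins until its rim is fully home on the flange, and twist the cover clockwise until its grip bar is in line with the two ridges. After that turn the black regulator knob until its white pointer is on the mark on its housing, and only then pull the knob fully up to lock it. Keep the small canister upright all the while, and leave the solder reel, side cutters and multimeter where they are.

Things in the scene. Friction and masses are not known exactly. Their poses are not given: they have to be found in the camera images.
- can_mid (a point): Centre (half-way up) of the small inner canister: a closed plain steel cylinder, 44 mm diameter, 62 mm tall, 130 g, two thin dark bands near its top, foot edge tapered 3.5 mm inward over its lowest 5 mm. It starts upright on the worktop. z is up along its axis; its yaw does not matter.
- inner_can: The same inner canister; origin at the centre of its underside.
- cover_grip (a point): Centre of the dark grip bar on top of the hollow aluminium outer cover (160 g, starts standing rim down on the worktop). The bar is 46 mm long (along x), 15 mm thick (along y), 28 mm tall; this point is 14 mm above the cover's top face and 86 mm above its rim. z is up. Half a turn gives the same cover.
- cover: The same cover; origin at the centre of its rim, same axes. Open below; outside diameter 72, inside 66, inside height 68 mm. Two L-shaped slots in the skirt: mouths open at the rim, 26 deg (15 mm) wide, centred 45 and 225 deg counter-clockwise (from above) of the bar (x); 7 to 16 mm above the rim each runs on counter-clockwise 39 deg to a closed end.
- base_seat (a point): Canister base on the stand: centre of the flange's upper face (28 mm above the worktop), where the cover's rim rests; also the cup floor. Neck 22 mm tall, outside diameter 57 mm (54 in the top 4 mm), bore 49 mm, open above. Two 6 mm pins stick out of the neck at -x and +x, 11 mm above the flange, to 39 mm from the axis. Two low dark ridges beside the flange at +y and -y. z up.
- stand: The fixed purge stand, 100x250 mm, long axis y, same axes as base_seat; origin on the worktop; canister base at y = +75 mm, knob axis at y = -80 mm. The cover drops over the pins only with its bar (x) 45 deg counter-clockwise, from above, of the stand's y axis (or half a turn on); then 45 deg clockwise puts the bar in line with y and the ridges; stop 3 deg beyond. Turns easily.
- knob_grip (a point): Grip point of the black pull-to-lock knob, on its upright axis: 40 mm disc with a bar 38 mm long (along x), 14 mm thick (along y); bar top 11 mm above this point, disc top 15 mm below. White pointer at the bar's -x end. Pushed in, the point is 82 mm above the worktop; square housing (68 mm) top at 60 mm. The mark is a dark tick on the housing on the stand's -x side of the knob.
- reg_dial (a joint): Turn of the knob, rad: 0 = pointer on the mark, positive = counter-clockwise from above; starts 0.5 to 1.3; stops at -0.6 and 1.6. Stays where it is left; friction about 0.04 N m.
- reg_pull (a joint): How far the knob is pulled straight up, m: 0 = in, 0.010 = fully out (stop). Stays where it is left; takes about 4 N.
- spool: Bystander: grey solder reel, 60 mm across, 34 mm tall; origin under its centre. To its left (+y) a fixed black open box, 80 mm tall, and to its right (-y) the fixed soldering station, about 170 mm tall: carry things over or round them.
- cutters: Bystander: side cutters with red handles lying flat, 109x58x12 mm; origin under the centre.
- meter: Bystander: multimeter lying flat, 150x74x44 mm; origin under the centre.
Mind the look-alikes: they are no part of the job. What is shaped like the inner_can but brown or pink is not meant.

How it is judged (in metres and radians):
On the way, in this order (a step that is already met when the one before it is completed fails the run):
1. the small canister stands upright on the floor of the cup (horizontal distance between can_mid and base_seat below 0.006 m and z of can_mid in the frame of base_seat between 0.028 and 0.034 m and angle between can_mid's own z axis and vertical below 0.12 rad), for 0.2 s.
2. the cover is down over it, its rim home on the flange (all of step 1 and horizontal distance between cover_grip and base_seat below 0.006 m and z of cover_grip in the frame of base_seat between 0.083 and 0.0895 m and angle between cover_grip's own z axis and vertical below 0.06 rad), for 0.2 s.
3. the cover is twisted shut: its bar in line with the ridges, still home (all of step 2 and angle between the x axis of cover_grip and the y axis of base_seat, either way round below 0.15 rad), for 0.2 s.
4. the knob, still in, has its pointer on the mark (value of joint reg_dial between -0.15 and 0.15 rad and value of joint reg_pull below 0.002 m and horizontal distance between cover_grip and base_seat below 0.006 m and z of cover_grip in the frame of base_seat between 0.083 and 0.0895 m and angle between cover_grip's own z axis and vertical below 0.06 rad and angle between the x axis of cover_grip and the y axis of base_seat, either way round below 0.15 rad), for 0.2 s.
5. the knob is pulled out with its pointer on the mark (value of joint reg_dial between -0.15 and 0.15 rad and value of joint reg_pull above 0.007 m), for 0.2 s.
At the end, for the whole second after the job is handed in: Canister in the cup (6 mm off axis, 3 mm off floor, tilt 0.12 rad at most); cover home over it (6 mm off axis, 3.5 mm off flange, tilt 0.06 rad), bar within 0.15 rad of the ridges; knob pointer within 0.15 rad of the mark, knob out over 7 mm; all at rest (all of step 3 and all of step 5 and linear speed of each of cover, inner_can below 0.02 m/s); the robot touches nothing.
It fails at once if the small canister is tipped over (more than about 45 deg) (angle between can_mid's own z axis and vertical above 0.8 rad).
It fails at once if a bystander is moved by more than 25 mm (distance of any of spool, cutters, meter from where it was at the start of the episode above 0.025 m).
It also fails if it takes over 69 s, if anything falls off the work surface, if the arm or the gripper's body presses on something with over 40 N, if the wrist force passes 120 N, or if a joint passes its speed limit or range.

## Robot

A 6-joint arm with a two-finger parallel gripper is mounted at the origin on a cart in front of the work surface, level with it; the furniture and walls round the work are solid. World frame = base frame: x ahead of the robot, y to its left, z up, the work surface at z = 0. Lengths are in mm, angles in rad, forces in N, time in s.
With the tool pointing down it reaches from about 275 to 750 mm from the base axis. Payload 10.2 kg.
Tool frame: the origin (TCP) lies between the finger pads; the fingertips stand ctrl.nose_length ahead of it and the grasp point (between the pads) lies 6 mm ahead of it (ctrl.nose_length is the distance from the TCP to the fingertips, in mm); z points along the fingers, y is the direction in which the jaws open and shut (so a half turn about z gives the same grasp; the last joint's range is limited). The gripper opens to 85 mm and grips with 20 to 120 N. Pads are 22 mm wide; open, the fingers measure 114 mm over their backs; the gripper's body (76 mm by 85 mm) begins 54 mm behind the grasp point. The pads swing forward as they close: fully open they stand 13 mm farther back than shut.
Start: joints at [-1.447, 0.313, 1.498, -0, 1.331, -0.223], TCP at [178.43, -493.755, 233.994] pointing down, gripper open.
Joint ranges: [-2.94, 2.94], [-0.97, 2.17], [0.19, 2.56], [-1.23, 4.37], [0.02, 3.11], [-2.88, 2.88]. Speed limits (rad/s): [2.39, 2.39, 3.01, 3.14, 3.14, 3.14].

## Interface

Orientations are given as a 3x3 rotation matrix whose columns are the frame's x, y, z axes.
In Python, from workcell import ctrl gives the robot as it stands. Calls block until the motion is done:
- ctrl.move_to(position, orientation): joint-space move of the TCP to a pose.
- ctrl.move_l(position, ori=None, v=150): straight line of the TCP; ori=None keeps the orientation; v is the mean speed in mm/s.
- ctrl.goto_joints(angles): joint-space move.
- ctrl.grip(opening, strength=None): opening from 0.0 (shut) to 1.0 (fully open); strength is the grip in N (None keeps the last); returns when the fingers have stopped.
- ctrl.pause(seconds).
- ctrl.solve_ik(position, orientation): joint angles nearest the present ones, or None.
- ctrl.grab_frame(name): name is "side" or "top" or "wrist"; returns a dict with "img" (420x560x3 uint8, blue, green, red), "mtx" (3x3 intrinsics, pixels), "k1" (the pictures are not rectified: a ray, as slopes to the right and down, at radius r is drawn at 1 + k1 r^2 times it, then the intrinsics apply), "extrinsics" (4x4, takes a point from world to camera coordinates); the wrist camera has in their place "tool_from_camera" (4x4, takes a point from camera to tool coordinates, whose origin is the TCP and whose axes are the flange's). Camera axes: x right, y down, z forward; pixel columns grow to the right and rows downward; lengths in mm; the calibration is good to about 2 mm. A picture is of the moment at which its call begins: read the wrist's pose just before it. There is no depth.
A pose or a line that the arm cannot do raises ctrl.IKError and nothing moves.
- ctrl.close_job(): hands the job in, once; it reports no verdict.
Readings, each from a call of its own:
- ctrl.current_t(): time.
- ctrl.current_q(): joint angles.
- ctrl.current_dq(): joint speeds.
- ctrl.current_effort(): joint torques, N m.
- ctrl.current_tcp_pos(): TCP position.
- ctrl.current_tool_rot(): TCP orientation.
- ctrl.current_force(): force on the tool from outside, world axes, zero at the start.
- ctrl.current_torque(): the same for the moment, N m.
- ctrl.current_opening(): opening from 0.0 (shut) to 1.0 (fully open).
Only numpy, scipy, OpenCV 4.12 (cv2) and the standard library are available. Lean on these libraries where they do the work, as an engineer would, in place of code of your own. Each camera call takes 0.05 s, during which the arm holds its last target.

## Working session

There is one attempt and no reset: what is moved stays moved. The work goes in short steps, each a Python script; the robot and the scene stay as the last script left them, time stands still between calls to the robot, and variables do not carry over. Pictures are saved under pics/ and viewed, and the job is handed in when it is done.

```bash
ls; mkdir -p pics; python3 - <<'E'
from workcell import ctrl
import cv2
print(ctrl.nose_length, ctrl.current_t(), ctrl.current_tool_rot())
for n in ("side","top","wrist"):
    f=ctrl.grab_frame(n); cv2.imwrite(f"pics/{n}0.png",f["img"])
    print(n,f["mtx"],f["k1"],f.get("extrinsics",f.get("tool_from_camera")))
print(ctrl.current_t())
E
```

```text
pics
25.0 0.0 [[ 9.40469034e-01  3.39879331e-01 -1.90803247e-04]
 [ 3.39879279e-01 -9.40468154e-01  1.31384938e-03]
 [ 2.67105869e-04 -1.30048472e-03 -9.99999119e-01]]
side [[544.45175544   0.         277.51348953]
 [  0.         544.45175544 214.24978738]
 [  0.           0.           1.        ]] -0.22464417725084168 [[-9.99954922e-01 -9.49390702e-03 -1.41050116e-04  5.56441157e+02]
 [-4.48828788e-03  4.85719724e-01 -8.74103086e-01  4.41144040e+01]
 [ 8.36716425e-03 -8.74063050e-01 -4.85740440e-01  1.54430973e+03]
 [ 0.00000000e+00  0.00000000e+00  0.00000000e+00  1.00000000e+00]]
top [[542.16607987   0.         266.18033344]
 [  0.         542.16607987 209.78141409]
 [  0.           0.           1.        ]] -0.16025612774910833 [[ 4.05529321e-03 -9.99758209e-01 -2.16120047e-02  9.04144937e+01]
 [-9.97462824e-01 -2.50802265e-03 -7.11450887e-02  5.53395620e+02]
 [ 7.10736830e-02  2.18456854e-02 -9.97231817e-01  1.29475382e+03]
 [ 0.00000000e+00  0.00000000e+00  0.00000000e+00  1.00000000e+00]]
wrist [[322.53465419   0.         276.63551605]
 [  0.         322.53465419 209.59926922]
 [  0.           0.           1.        ]] -0.04000700503528548 [[-1.42188021e-03 -9.58426837e-01 -2.85334849e-01  7.33531352e+01]
 [ 9.99998988e-01 -1.35087283e-03 -4.45672863e-04 -1.19135475e+00]
 [ 4.16937372e-05 -2.85335194e-01  9.58427788e-01 -1.39724709e+02]
 [ 0.00000000e+00  0.00000000e+00  0.00000000e+00  1.00000000e+00]]
0.15
```

View pics/side0.png

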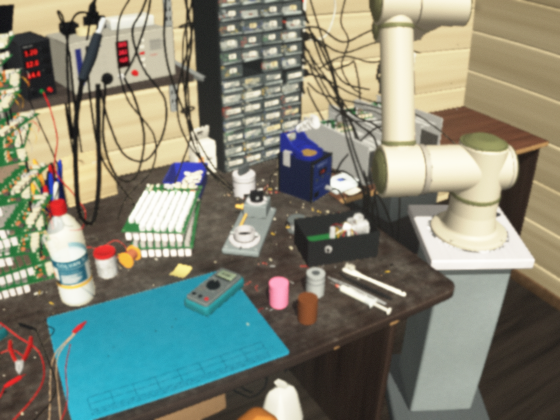

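View pics/top0.png

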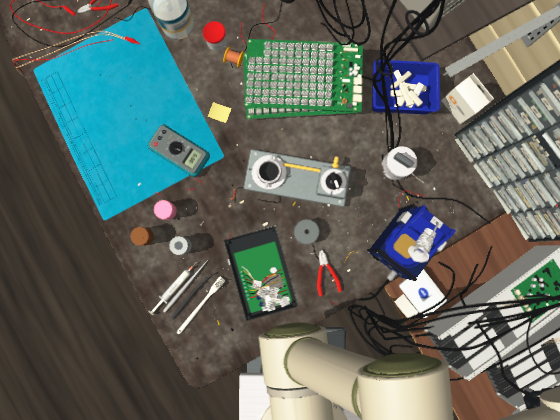

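View pics/wrist0.png

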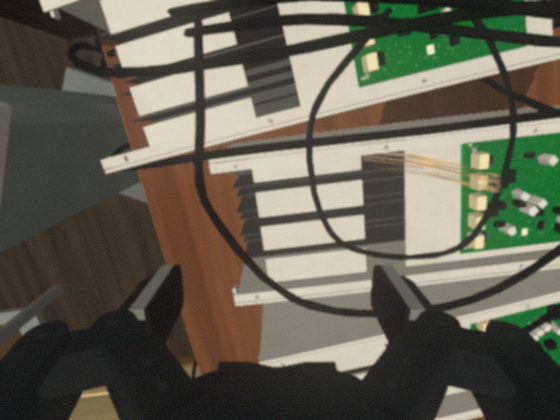

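```bash
cat > h.py <<'E'
import numpy as np, cv2
from workcell import ctrl
def ray(f,u,v,T=None):
    K=f["mtx"];k=f["k1"]
    xd=(u-K[0,2])/K[0,0]; yd=(v-K[1,2])/K[1,1]
    rd=np.hypot(xd,yd); r=rd
    for _ in range(30): r=rd/(1+k*r*r)
    s=r/rd if rd>0 else 1
    d=np.array([xd*s,yd*s,1.])
    if "extrinsics" in f:
        E=np.linalg.inv(f["extrinsics"])
    else: E=T@f["tool_from_camera"]
    return E[:3,3],E[:3,:3]@d
def pt(f,u,v,z,T=None):
    o,d=ray(f,u,v,T); return o+d*(z-o[2])/d[2]
def proj(f,P,T=None):
    P=np.atleast_2d(np.asarray(P,float))
    E=f["extrinsics"] if "extrinsics" in f else np.linalg.inv(T@f["tool_from_camera"])
    c=P@E[:3,:3].T+E[:3,3]; x=c[:,:2]/c[:,2:]
    x=x*(1+f["k1"]*(x**2).sum(1,keepdims=True))
    K=f["mtx"]; return x@K[:2,:2].T+K[:2,2]
def tool():
    T=np.eye(4);T[:3,:3]=ctrl.current_tool_rot();T[:3,3]=ctrl.current_tcp_pos();return T
def down(a):
    # tool pointing down, tool x axis at world angle a; y = jaw axis at a-90deg
    c,s=np.cos(a),np.sin(a)
    return np.array([[c,s,0],[s,-c,0],[0,0,-1.]])
def crop(img,x0,y0,x1,y1,s,name):
    cv2.imwrite(name,cv2.resize(img[y0:y1,x0:x1],None,fx=s,fy=s,interpolation=cv2.INTER_CUBIC))
E
python3 - <<'E'
from h import *
f=cv2.imread("pics/top0.png"); s=cv2.imread("pics/side0.png")
crop(f,230,130,360,220,6,"pics/t_stand.png")
crop(f,120,190,220,265,7,"pics/t_can.png")
crop(f,360,130,440,200,8,"pics/t_cov.png")
crop(s,210,150,330,310,4,"pics/s_mid.png")
E
```

```text
(no output)
```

View pics/t_stand.png

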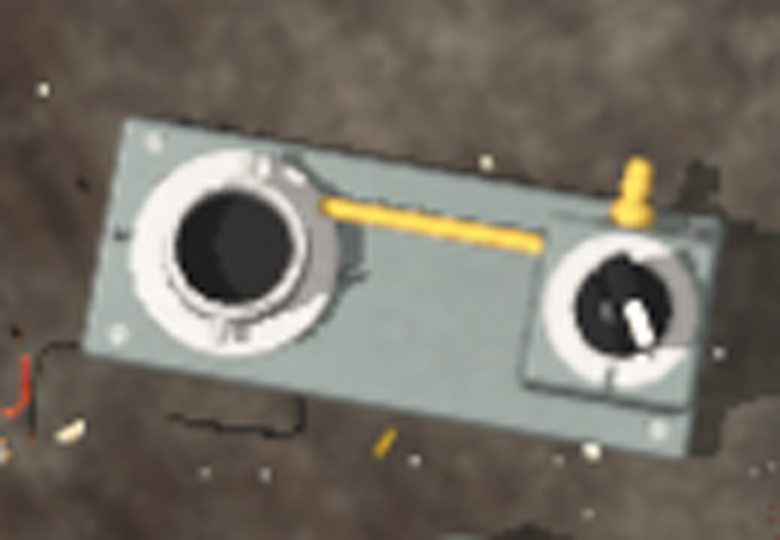

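View pics/t_can.png

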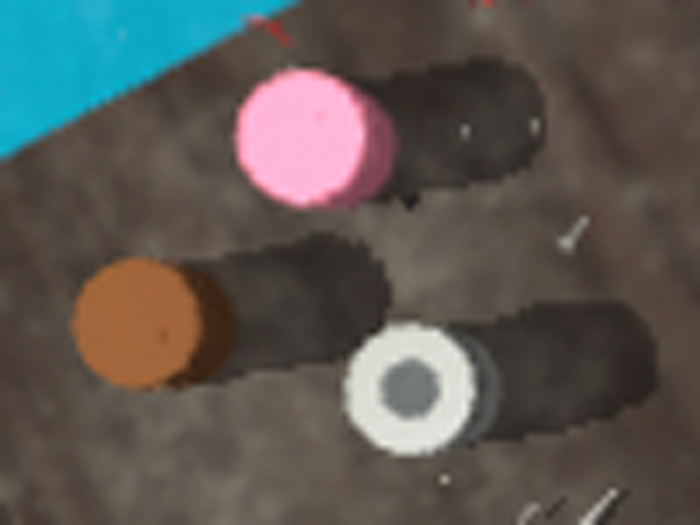

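View pics/t_cov.png

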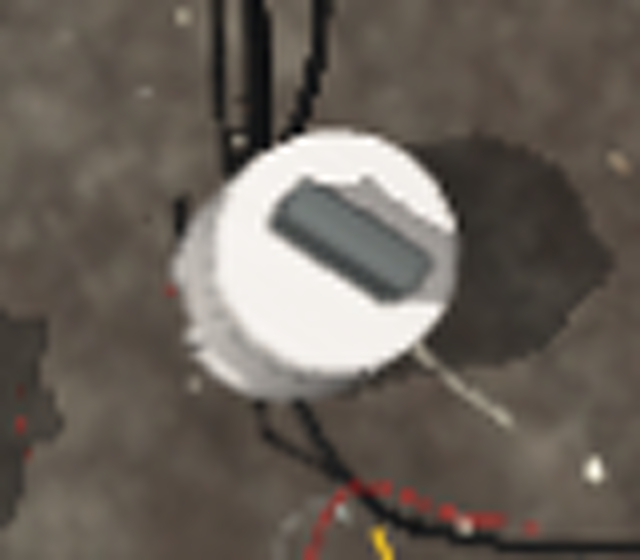

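View pics/s_mid.png

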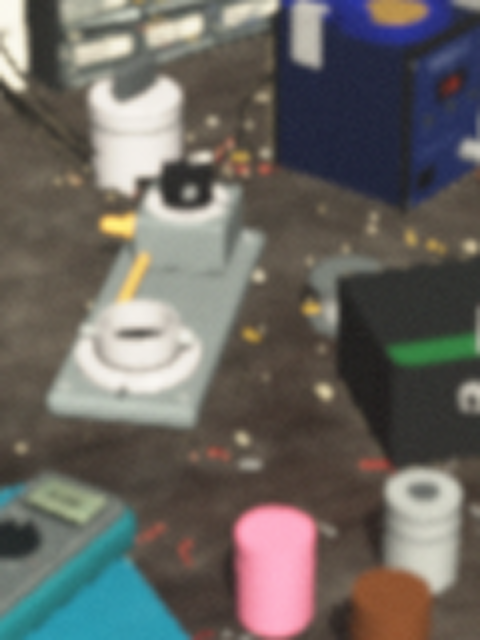

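```bash
python3 - <<'E'
from h import *
f=ctrl.grab_frame("top"); s=ctrl.grab_frame("side")
np.set_printoptions(precision=1,suppress=True)
T=lambda x,y,sc,x0,y0,z:pt(f,x/sc-.5+.5/sc+x0,y/sc-.5+.5/sc+y0,z)
print("can",T(410,388,7,120,190,62))
print("pink",T(302,138,7,120,190,62),"brown",T(138,323,7,120,190,62))
print("bore",T(237,247,6,230,130,50),"flange",T(236,252,6,230,130,28))
print("knobdisc",T(623,307,6,230,130,67))
c=[T(x,y,6,230,130,12) for x,y in ((127,118),(722,217),(688,458),(85,350))]
for p in c: print("corner",p)
print([np.linalg.norm(c[i]-c[(i+1)%4]) for i in range(4)])
print("mid",sum(c)/4, np.degrees(np.arctan2(*((c[0]-c[1])[1::-1]))),np.degrees(np.arctan2(*((c[3]-c[2])[1::-1]))))
print("cover top",T(337,250,8,360,130,72),"bar ends",T(290,205,8,360,130,100),T(412,275,8,360,130,100))
print("bar corners",[T(x,y,8,360,130,100) for x,y in ((308,180),(434,250),(392,302),(272,222))])
print("spool",pt(f,307,231,34),"meter",pt(f,180,149,44))
# side
S=lambda x,y,z:pt(s,x/4+210,y/4+150,z)
print("side can top",S(424,488,62),"cup", S(138,332,50),"cover top",S(136,100,72),"knob",S(188,203,67))
E
```

```text
can [466.3 298.7  62. ]
pink [550.7 337.   62. ] brown [487.6 392.6  62. ]
bore [644.4  85.   50. ] flange [645.5  85.8  28. ]
knobdisc [618.6 -66.6  67. ]
corner [703.4 131.1  12. ]
corner [ 662.8 -113.2   12. ]
corner [563.7 -98.4  12. ]
corner [607.3 147.7  12. ]
[np.float64(247.70007706541924), np.float64(100.28298864515827), np.float64(249.91836753419824), np.float64(97.50658674004649)]
mid [634.3  16.8  12. ] 80.56813695047316 79.9342849330767
cover top [ 666.2 -228.4   72. ] bar ends [ 674.6 -208.5  100. ] [ 654.5 -243.8  100. ]
bar corners [array([ 682. , -213.9,  100. ]), array([ 661.8, -250.5,  100. ]), array([ 646.5, -237.8,  100. ]), array([ 669.6, -203.1,  100. ])]
spool [501.5  -6.   34. ] meter [698.7 301.4  44. ]
side can top [464.5 300.3  62. ] cup [642.4 106.7  50. ] cover top [ 663.  -207.4   72. ] knob [615.5 -44.   67. ]
```

```bash
python3 - <<'E'
from h import *
f=ctrl.grab_frame("top"); s=ctrl.grab_frame("side")
im=s["img"].copy()
n=np.array([0,0,0])
def circ(c,r,z,col):
    a=np.linspace(0,2*np.pi,60);P=np.c_[c[0]+r*np.cos(a),c[1]+r*np.sin(a),z+0*a]
    return proj(s,P),col
L=[circ((466.3,298.7),22,62,(0,0,255)),circ((466.3,298.7),22,5,(0,0,255)),circ((645,85.4),27,50,(0,0,255)),circ((645,85.4),49,28,(255,0,0)),circ((666,-228.4),36,72,(0,0,255)),circ((666,-228.4),36,0,(255,0,0)),circ((618.6,-66.6),20,67,(0,0,255)),
(proj(s,[[703.4,131.1,12],[662.8,-113.2,12],[563.7,-98.4,12],[607.3,147.7,12]]),(0,255,0))]
c=cv2.resize(im[150:310,210:330],None,fx=5,fy=5,interpolation=cv2.INTER_CUBIC)[:600]
for p,col in L: cv2.polylines(c,[np.int32((p-[210,150]+.5)*5)],True,col,1)
cv2.imwrite("pics/s_ov.png",c)
E
```

```text
(no output)
```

View pics/s_ov.png

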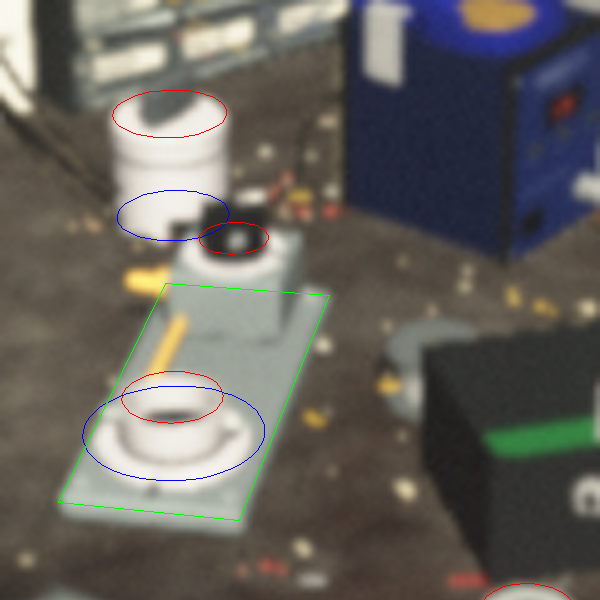

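```bash
python3 - <<'E'
from h import *
np.set_printoptions(precision=2,suppress=True)
f=ctrl.grab_frame("top")
for u,v in ((372,245),(405,205),(453,215),(430,260),(412,278)): print("station z170",pt(f,u,v,170), )
for u,v in ((225,238),(275,226),(297,308),(248,320)): print("box z80",pt(f,u,v,80))
R=np.radians
def t(n,p,a):
    q=ctrl.solve_ik(p,down(R(a))); print(n,a,None if q is None else np.array(q))
for a in (0,90,180,-90): t("view",[600,0,300],a)
for a in (50,-130): t("can",[466,299,60],a)
for a in (50,-130,90,180): t("cup",[645,85,85],a)
for a in (59,-121): t("cov",[666,-228,99],a); t("cov up",[666,-228,230],a)
for a in (125,-55,80,-100): t("cupcov",[645,85,127],a);t("cupcov up",[645,85,240],a)
for a in (223,43,170,-10): t("knob",[619,-67,95],a)
E
```

```text
station z170 [ 467.26 -138.47  170.  ]
station z170 [ 553.58 -211.29  170.  ]
station z170 [ 532.09 -317.6   170.  ]
station z170 [ 434.72 -264.99  170.  ]
station z170 [ 396.23 -225.16  170.  ]
box z80 [483.14 186.02  80.  ]
box z80 [511.34  70.39  80.  ]
box z80 [322.82  19.19  80.  ]
box z80 [294.53 131.74  80.  ]
view 0 [-0.2   0.45  1.13 -0.    1.56  1.38]
view 90 [-0.2   0.45  1.13 -0.    1.56 -0.2 ]
view 180 [-0.2   0.45  1.13 -0.    1.56 -1.77]
view -90 None
can 50 [ 0.36  0.57  1.61 -0.    0.97  1.06]
can -130 [ 0.36  0.57  1.61 -0.    0.97 -2.08]
cup 50 [-0.05  0.72  1.25 -0.    1.16  0.65]
cup -130 [-0.05  0.72  1.25 -0.    1.16 -2.49]
cup 90 [-0.05  0.72  1.25 -0.    1.16 -0.05]
cup 180 [-0.05  0.72  1.25 -0.    1.16 -1.62]
cov 59 [-0.5   0.83  1.02 -0.    1.29  0.05]
cov up 59 [-0.5   0.74  0.83 -0.    1.56  0.05]
cov -121 None
cov up -121 None
cupcov 125 [-0.05  0.68  1.22 -0.    1.25 -0.66]
cupcov up 125 [-0.05  0.6   1.05 -0.    1.49 -0.66]
cupcov -55 [-0.05  0.68  1.22 -0.    1.25  2.48]
cupcov up -55 [-0.05  0.6   1.05 -0.    1.49  2.48]
cupcov 80 [-0.05  0.68  1.22 -0.    1.25  0.13]
cupcov up 80 [-0.05  0.6   1.05 -0.    1.49  0.13]
cupcov -100 None
cupcov up -100 None
knob 223 [-0.3   0.65  1.35 -0.    1.14 -2.62]
knob 43 [-0.3   0.65  1.35 -0.    1.14  0.52]
knob 170 [-0.3   0.65  1.35 -0.    1.14 -1.69]
knob -10 [-0.3   0.65  1.35 -0.    1.14  1.45]
```

```bash
python3 - <<'E'
from h import *
ctrl.move_to([600,-60,320],down(np.pi))
T=tool(); f=ctrl.grab_frame("wrist"); cv2.imwrite("pics/w1.png",f["img"]); np.savez("w1.npz",T=T)
print(ctrl.current_t(),T)
E
```

```text
2.6333 [[-9.99998609e-01  1.64595963e-03 -2.71599000e-04  5.99869102e+02]
 [ 1.64597842e-03  9.99998643e-01 -6.89628682e-05 -6.07864517e+01]
 [ 2.71485121e-04 -6.94098184e-05 -9.99999961e-01  3.19857976e+02]
 [ 0.00000000e+00  0.00000000e+00  0.00000000e+00  1.00000000e+00]]
```

View pics/w1.png

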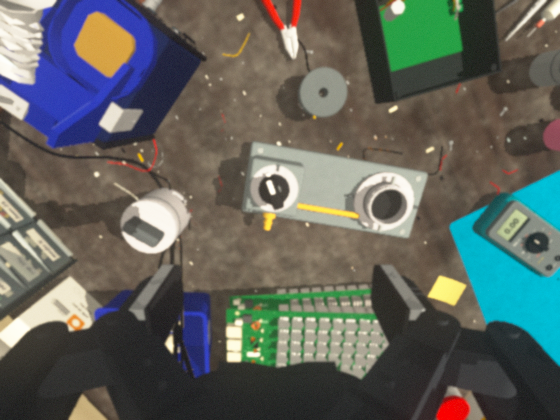

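```bash
python3 - <<'E'
from h import *
f=cv2.imread("pics/w1.png")
crop(f,235,130,435,250,4,"pics/w1_st.png")
crop(f,110,180,200,260,7,"pics/w1_cov.png")
E
```

```text
(no output)
```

View pics/w1_st.png

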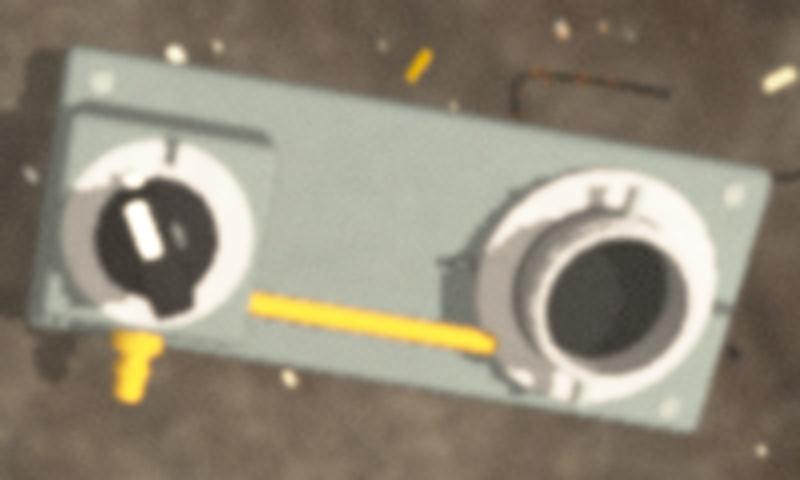

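View pics/w1_cov.png

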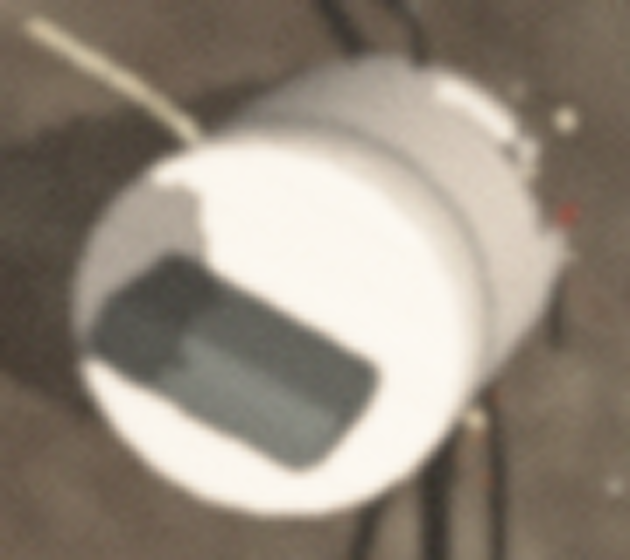

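```bash
python3 - <<'E'
from h import *
np.set_printoptions(precision=1,suppress=True)
T=np.load("w1.npz")["T"]; f=ctrl.grab_frame("wrist")
S=lambda x,y,z,sc=4,x0=235,y0=130:pt(f,x/sc-.5+.5/sc+x0,y/sc-.5+.5/sc+y0,z,T)
print("neck",S(609,298,50),"flange",S(598,286,28))
print("knob disc",S(157,240,67),"pointer ends",S(135,203,93),S(152,257,93),"mark",S(171,152,60))
c=[S(x,y,10) for x,y in ((72,48),(770,172),(693,432),(30,326))]
for p in c: print(p)
print([np.linalg.norm(c[i]-c[(i+1)%4]) for i in range(4)],sum(c)/4)
a=c[1]-c[0];b=c[2]-c[3];print(np.degrees(np.arctan2(a[1],a[0])),np.degrees(np.arctan2(b[1],b[0])))
C=lambda x,y,z:S(x,y,z,7,110,180)
print("cover",C(275,322,72)); print([C(x,y,100) for x,y in ((95,345),(300,468),(378,375),(185,258))])
E
```

```text
neck [642.8  86.6  50. ] flange [644.7  90.2  28. ]
knob disc [618.8 -63.   67. ] pointer ends [601.7 -69.   93. ] [617.8 -64.2  93. ] mark [592.3 -58.5  60. ]
[564.5 -92.2  10. ]
[607.8 154.3  10. ]
[706.7 137.9  10. ]
[ 664.1 -109.9   10. ]
[np.float64(250.32377033105715), np.float64(100.21474412459565), np.float64(251.45504609499943), np.float64(101.17313701979327)] [635.8  22.5  10. ]
80.03945726145376 80.2587526454608
cover [ 664.2 -223.5   72. ]
[array([ 658.4, -243.3,  100. ]), array([ 681.1, -210.5,  100. ]), array([ 663.9, -194.9,  100. ]), array([ 642.8, -225.6,  100. ])]
```

```bash
python3 - <<'E'
from h import *
ctrl.move_to([465.5,299.5,190],down(np.radians(50)))
T=tool(); f=ctrl.grab_frame("wrist"); cv2.imwrite("pics/w2.png",f["img"]); np.savez("w2.npz",T=T)
print(ctrl.current_t(),T[:3,3],proj(f,[465.5,299.5,62],T))
E
```

```text
5.2083 [465.73410945 299.30389828 190.10569503] [[277.14536647 203.07302471]]
```

View pics/w2.png

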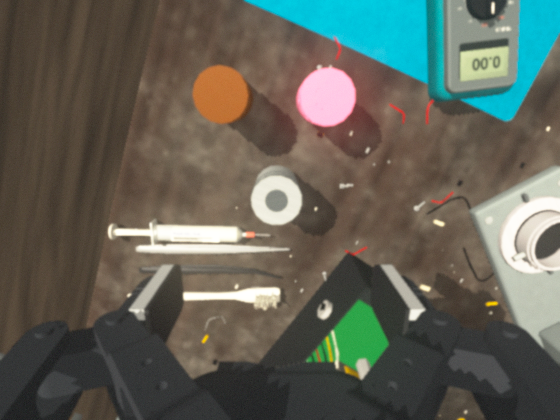

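```bash
python3 - <<'E'
from h import *
f=cv2.imread("pics/w2.png")
crop(f,235,155,320,235,7,"pics/w2c.png")
E
```

```text
(no output)
```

View pics/w2c.png

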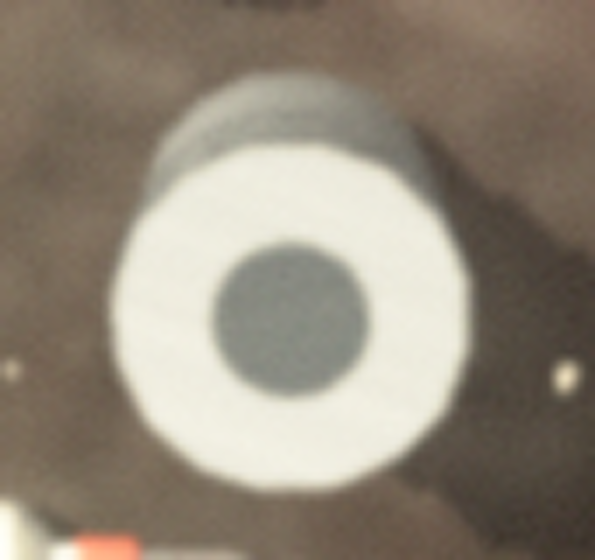

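```bash
python3 - <<'E'
from h import *
T=np.load("w2.npz")["T"]; f=ctrl.grab_frame("wrist")
p=pt(f,235-.43+291/7,155-.43+317/7,62,T); print("wrist can",p)
# blend with top estimate
t=0.5*p[:2]+0.5*np.array([466,299]); print(t)
ctrl.grip(1.0,40)
ctrl.move_l([t[0],t[1],54],v=150)
print(ctrl.current_tcp_pos(),ctrl.current_force())
ctrl.grip(0.0,40); print(ctrl.current_opening(),ctrl.current_force(),ctrl.current_t())
f=ctrl.grab_frame("wrist"); cv2.imwrite("pics/w3.png",f["img"])
E
```

```text
wrist can [466.68449777 302.24875698  62.        ]
[466.34224888 300.62437849]
[466.79916029 300.84188453  54.8470149 ] [0.01112389 0.64746438 0.47622193]
0.4874887955356998 [-1.4792239  -0.01538337  5.8008325 ] 7.0167
```

View pics/w3.png

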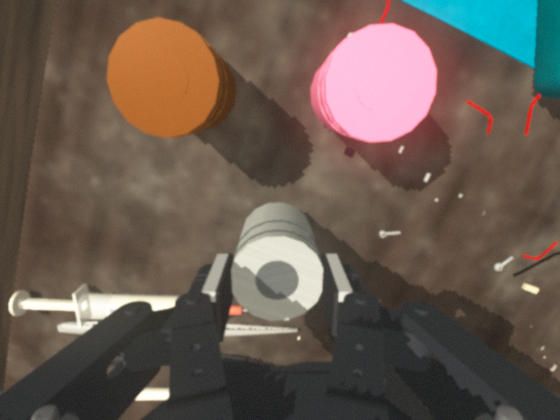

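```bash
python3 - <<'E'
from h import *
T=tool(); f=ctrl.grab_frame("wrist")
p=pt(f,278.3,276,62,T); print("can in grip",p, T[:3,:3].T@(p-T[:3,3]))
ctrl.move_l([466.5,300.5,170],v=200)
# yaw at cup: 50
ctrl.move_to([643.8,87,170],down(np.radians(50)))
T=tool(); f=ctrl.grab_frame("wrist"); cv2.imwrite("pics/w4.png",f["img"]); np.savez("w4.npz",T=T)
print(ctrl.current_t(),T[:3,3],ctrl.current_opening(),ctrl.current_force())
E
```

```text
can in grip [468.21045338 302.98610989  62.        ] [ 2.76509429 -0.10852864 -7.28330147]
8.975 [643.20143522  88.40091927 169.85161941] 0.4917722511505889 [ 0.27927773  1.55945515 -1.54555865]
```

View pics/w4.png

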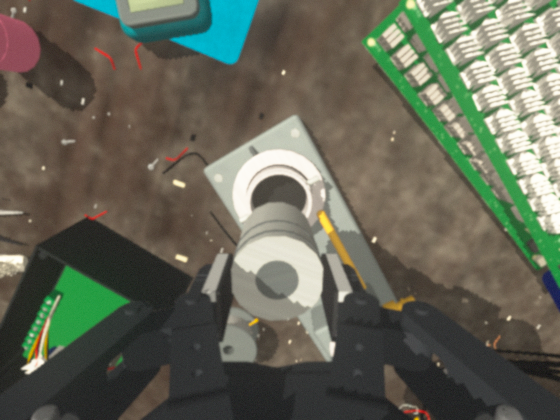

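```bash
python3 - <<'E'
from h import *
f=cv2.imread("pics/w4.png")
crop(f,215,130,345,240,6,"pics/w4c.png")
E
```

```text
(no output)
```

View pics/w4c.png

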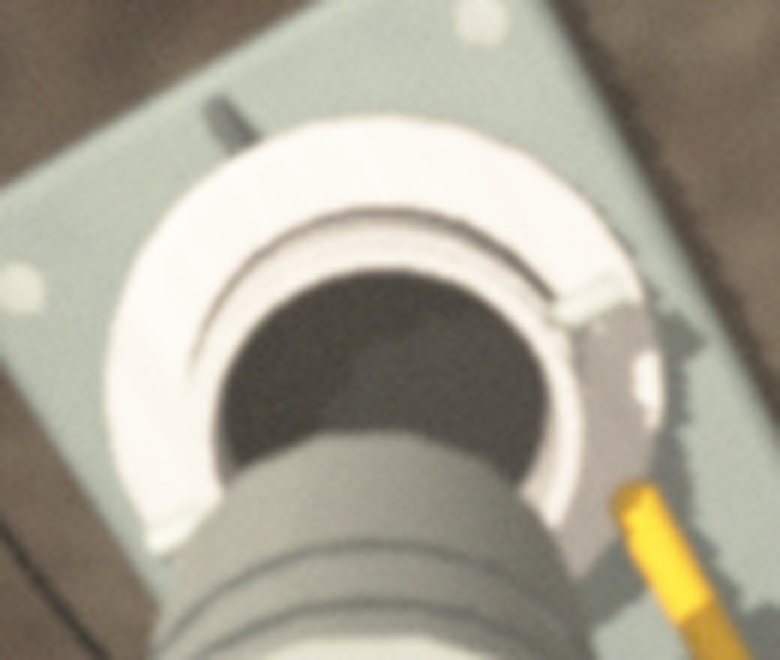

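```bash
cat >> h.py <<'E'
from scipy.optimize import least_squares
def fit_circle(f,T,pix,z,r=None):
    P=np.array([pt(f,u,v,z,T)[:2] for u,v in pix]); c0=P.mean(0)
    if r is None:
        s=least_squares(lambda x:np.hypot(*(P-x[:2]).T)-x[2],[*c0,30],loss='soft_l1')
    else: s=least_squares(lambda x:np.hypot(*(P-x[:2]).T)-r,c0,loss='soft_l1')
    return s.x,np.abs(s.fun).max()
E
python3 - <<'E'
from h import *
np.set_printoptions(precision=2,suppress=True)
T=np.load("w4.npz")["T"]; f=ctrl.grab_frame("wrist"); im=cv2.imread("pics/w4.png")
g=cv2.cvtColor(im,cv2.COLOR_BGR2GRAY).astype(float)
def radial(c,rmin,rmax,angs,sign):
    out=[]
    for a in angs:
        rr=np.arange(rmin,rmax,.25); x=c[0]+rr*np.cos(a); y=c[1]+rr*np.sin(a)
        v=cv2.remap(g.astype(np.float32),x.astype(np.float32)[None],y.astype(np.float32)[None],cv2.INTER_LINEAR)[0]
        d=np.gradient(v)*sign; i=d.argmax(); out.append((x[i],y[i]))
    return np.array(out)
c=(215+385/6,130+420/6)
b=radial(c,20,35,np.radians(np.arange(185,356,6)),1)
print("bore r free",fit_circle(f,T,b,50),"fixed",fit_circle(f,T,b,50,24.5))
c=(215+383/6,130+390/6)
b2=radial(c,40,52,np.radians(np.r_[160:235:5,260:310:5]),-1)
print("flange",fit_circle(f,T,b2,28))
q=[(x,y) for x,y in ((105,390),(383,115),(662,390),(180,205),(140,270),(570,180))]
print("manual",fit_circle(f,T,[(215-.42+x/6,130-.42+y/6) for x,y in q],28))
m=pt(f,215+215/6,130+103/6,14,T);m2=pt(f,215+245/6,130+148/6,14,T);print("ridge",m,m2)
print("can tool off 2.77 ->",T[:3,:3]@[2.77,-.1,0]+T[:3,3])
for p in b: cv2.circle(im,tuple(np.int32(np.round(p))),0,(0,0,255),-1)
for p in b2: cv2.circle(im,tuple(np.int32(np.round(p))),0,(255,0,0),-1)
crop(im,215,130,345,240,6,"pics/w4d.png")
E
```

```text
bore r free (array([645.63,  89.91,  23.78]), np.float64(0.34526487528380656)) fixed (array([645.08,  89.22]), np.float64(0.7731466419130193))
flange (array([645.51,  90.37,  41.57]), np.float64(0.6252857915775607))
manual (array([646.15,  90.09,  41.61]), np.float64(0.634859766666338))
ridge [653.45 138.33  14.  ] [652.48 130.31  14.  ]
can tool off 2.77 -> [644.9   90.59 169.85]
```

View pics/w4d.png

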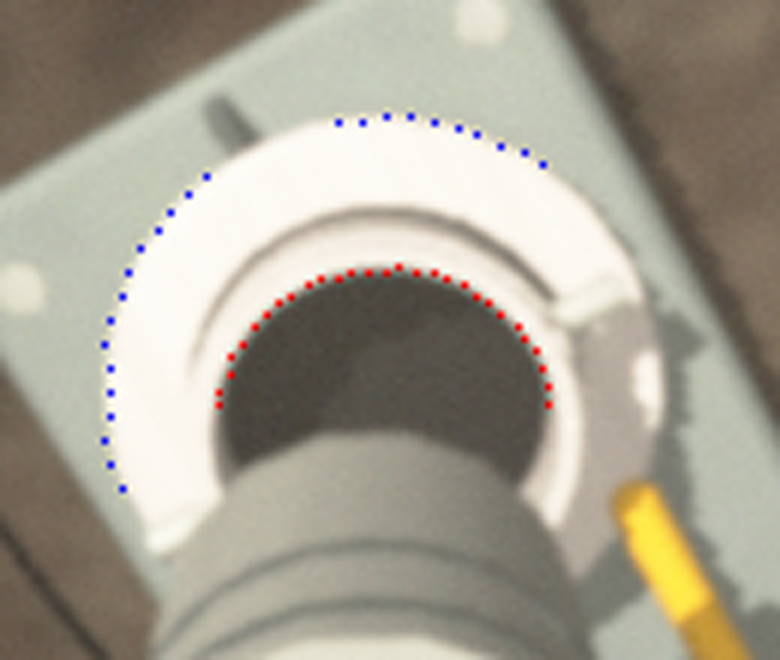

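```bash
python3 - <<'E'
from h import *
np.set_printoptions(precision=2,suppress=True)
R=down(np.radians(50)); tgt=np.array([643.7,87.8])
ctrl.move_l([*tgt,110],R,v=120); ctrl.pause(.2)
e=ctrl.current_tcp_pos(); print(e,ctrl.current_force()); off=tgt-e[:2]
ctrl.move_l([*(tgt+off),104],R,v=60); ctrl.pause(.1); print(ctrl.current_tcp_pos(),ctrl.current_force())
f=ctrl.grab_frame("wrist"); cv2.imwrite("pics/w5.png",f["img"])
for z in (98,92,87,84):
    ctrl.move_l([*(tgt+off),z],R,v=50); print(z,ctrl.current_tcp_pos(),ctrl.current_force())
    if ctrl.current_force()[2]>8: break
print(ctrl.current_t())
E
```

```text
[644.06  87.83 110.9 ] [-0.1  -0.13 -1.98]
[643.35  87.74 104.  ] [ 0.72  0.79 -0.23]
98 [643.13  87.77  97.47] [-0.22  0.32 -0.78]
92 [643.16  87.78  91.55] [ 0.5   0.83 -1.29]
87 [643.17  87.78  86.59] [-0.    0.23 -1.77]
84 [643.24  87.76  83.8 ] [ 0.31 -0.08 -1.41]
11.3083
```

View pics/w5.png

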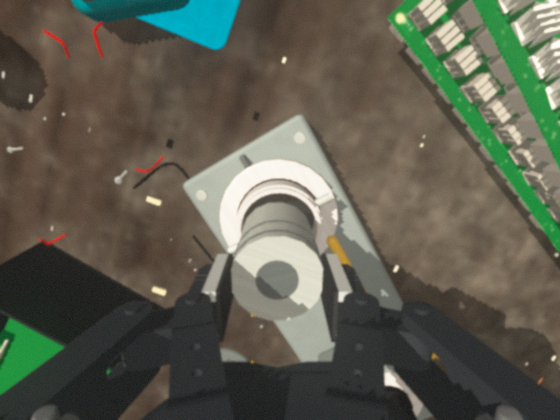

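```bash
python3 - <<'E'
from h import *
np.set_printoptions(precision=2,suppress=True)
p=ctrl.current_tcp_pos()
ctrl.move_l([643.5,87.8,82.4],v=40); print(ctrl.current_tcp_pos(),ctrl.current_force())
ctrl.grip(0.75); print(ctrl.current_opening())
ctrl.move_l([643.5,87.8,190],v=200)
T=tool(); f=ctrl.grab_frame("wrist"); cv2.imwrite("pics/w6.png",f["img"]); np.savez("w6.npz",T=T)
print(ctrl.current_t(),T[:3,3]); crop(f["img"],200,130,340,240,5,"pics/w6c.png")
E
```

```text
[643.73  87.85  82.8 ] [0.38 0.12 2.33]
0.7531588163460322
12.65 [642.98  87.8  188.6 ]
```

View pics/w6c.png

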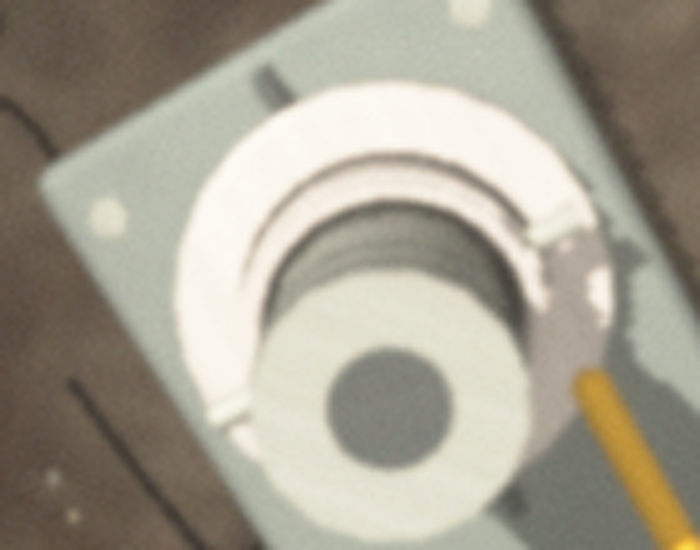

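```bash
python3 - <<'E'
from h import *
np.set_printoptions(precision=2,suppress=True)
T=np.load("w6.npz")["T"]; f=ctrl.grab_frame("wrist")
S=lambda x,y,z:pt(f,200-.4+x/5,130-.4+y/5,z,T)
print("can top",S(390,407,90))
print("flange",fit_circle(f,T,[(199.6+x/5,129.6+y/5) for x,y in ((175,300),(395,82),(205,195),(300,105),(520,135),(580,205))],28))
a=S(575,215,42);b=S(212,416,42);d=a-b;print("pins",a,b,(a+b)/2,np.linalg.norm(d),np.degrees(np.arctan2(d[1],d[0])))
r=S(262,68,14);print("ridge",r)
E
```

```text
can top [643.88  89.2   90.  ]
flange (array([645.25,  91.3 ,  40.34]), np.float64(0.7609835854468798))
pins [683.09  84.16  42.  ] [608.11  97.93  42.  ] [645.6   91.04  42.  ] 76.23261480829467 -10.402253480693904
ridge [654.07 139.3   14.  ]
```

```bash
python3 - <<'E'
from h import *
ctrl.move_to([665,-225,240],down(np.radians(59)))
T=tool(); f=ctrl.grab_frame("wrist"); cv2.imwrite("pics/w7.png",f["img"]); np.savez("w7.npz",T=T)
print(ctrl.current_t(),T[:3,3],proj(f,[665,-225,100],T),ctrl.current_force())
E
```

```text
13.9583 [ 665.26737715 -223.57772139  239.69893161] [[277.92418265 201.20692459]] [ 0.7914994  -0.37294847 -0.1259622 ]
```

View pics/w7.png

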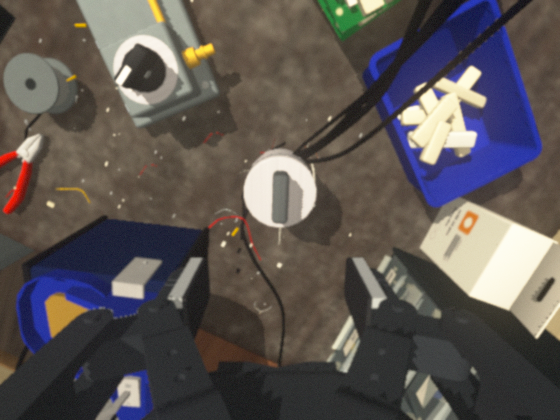

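```bash
python3 - <<'E'
from h import *
f=cv2.imread("pics/w7.png")
crop(f,235,140,325,235,6,"pics/w7c.png")
E
```

```text
(no output)
```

View pics/w7c.png

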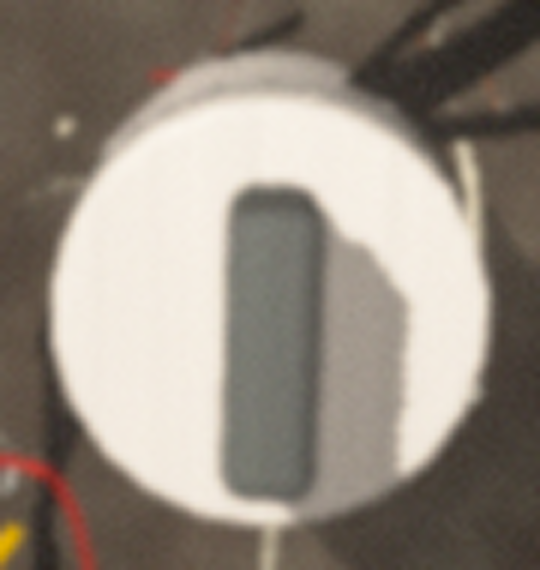

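```bash
python3 - <<'E'
from h import *
np.set_printoptions(precision=2,suppress=True)
T=np.load("w7.npz")["T"]; f=ctrl.grab_frame("wrist")
S=lambda x,y,z:pt(f,235-.42+x/6,140-.42+y/6,z,T)
print("circ",fit_circle(f,T,[(234.58+x/6,139.58+y/6) for x,y in ((50,308),(270,92),(490,308),(270,525),(110,160),(440,170),(105,450))],72))
a=S(276,215,100);b=S(268,480,100);print("bar ctr",S(271.5,348,100),np.degrees(np.arctan2(*(a-b)[1::-1])))
print([S(x,y,100) for x,y in ((276,200),(268,496))], np.linalg.norm(S(232,300,100)-S(318,300,100)))
# try to detect bar via threshold
g=cv2.cvtColor(cv2.imread("pics/w7.png"),cv2.COLOR_BGR2GRAY)[140:235,235:325]
m=np.zeros_like(g);cv2.circle(m,(45,51),33,255,-1)
m=((g<135)&(m>0)).astype(np.uint8); n,l,st,ce=cv2.connectedComponentsWithStats(m); k=st[1:,4].argmax()+1
c=np.argwhere(l==k)[:,::-1].astype(np.float32); print(cv2.minAreaRect(c),st[k])
P=np.array([pt(f,235+x,140+y,100,T)[:2] for x,y in c]); v=np.linalg.eigh(np.cov(P.T))[1][:,1]; print(P.mean(0),np.degrees(np.arctan2(v[1],v[0])))
E
```

```text
circ (array([ 667.4 , -224.46,   36.04]), np.float64(0.2839080632541453))
bar ctr [ 668.19 -223.    100.  ] 57.480275991095446
[array([ 680.17, -204.21,  100.  ]), array([ 655.79, -242.71,  100.  ])] 12.724661642940811
((45.782440185546875, 56.961952209472656), (15.742315292358398, 51.97462844848633), 1.7899105548858643) [ 38  31  17  53 791]
[ 668.94 -223.33] 58.30835536442142
```

```bash
python3 - <<'E'
from h import *
np.set_printoptions(precision=2,suppress=True)
R=down(np.radians(57.6)); t=np.array([667.6,-224.2])
ctrl.grip(0.5,60)
ctrl.move_l([*t,125],R,v=200); ctrl.pause(.15); e=ctrl.current_tcp_pos(); print(e,ctrl.current_force())
o=t-e[:2]
ctrl.move_l([*(t+o),99],R,v=80); print(ctrl.current_tcp_pos(),ctrl.current_force())
ctrl.grip(0.0,60); print(ctrl.current_opening(),ctrl.current_force(),ctrl.current_t())
ctrl.pause(.1); T=tool(); f=ctrl.grab_frame("wrist"); cv2.imwrite("pics/w8.png",f["img"]); np.savez("w8.npz",T=T)
print(T[:3,3],ctrl.current_force())
E
```

```text
[ 668.18 -224.51  126.81] [-0.4  -0.06  0.41]
[ 666.87 -223.84   98.47] [-0.05 -0.    0.09]
0.13878083360324364 [ 1.31 -1.17  2.13] 16.0833
[ 667.38 -224.12   99.67] [ 1.69 -0.74  3.23]
```

View pics/w8.png

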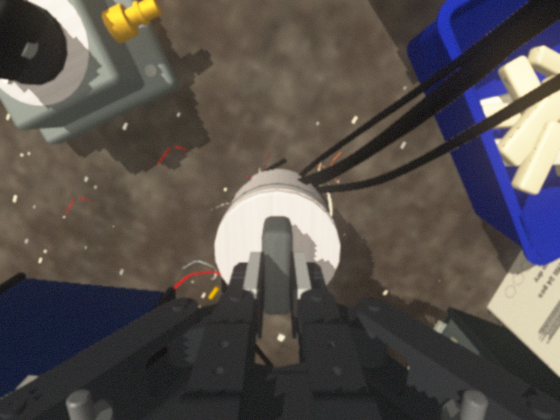

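```bash
python3 - <<'E'
from h import *
f=cv2.imread("pics/w8.png")
crop(f,205,165,350,325,4,"pics/w8c.png")
ctrl.move_l([667.6,-224.2,240],v=200); print(ctrl.current_opening(),ctrl.current_force(),ctrl.current_t())
E
```

```text
0.14110634432327124 [ 0.61258825  0.30788862 -2.00558125] 17.0917
```

View pics/w8c.png

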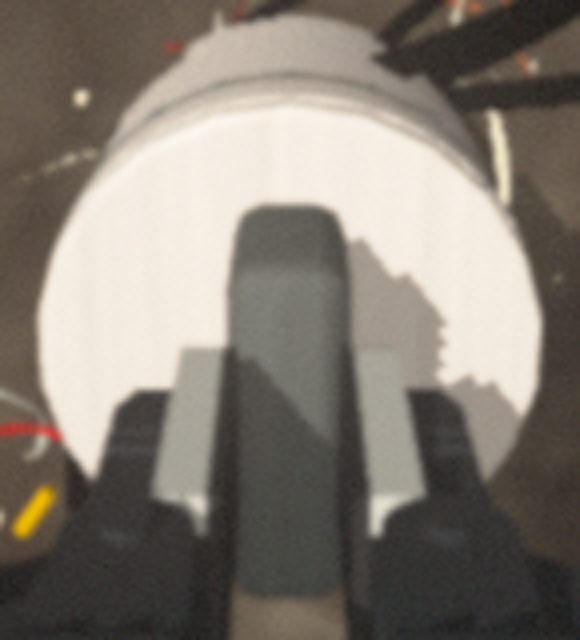

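```bash
python3 - <<'E'
from h import *
np.set_printoptions(precision=2,suppress=True)
T=np.load("w8.npz")["T"]; f=ctrl.grab_frame("wrist")
c,e=fit_circle(f,T,[(205-.37+x/4,165-.37+y/4) for x,y in ((38,325),(542,325),(290,106),(60,240),(525,240),(70,450),(528,400))],72)
o=T[:3,:3].T@(np.r_[c[:2],72]-T[:3,3]); print(c,e,"off tool",o)
np.save("covoff.npy",o)
R=down(np.radians(125)); cup=np.array([645.2,90.0]); t=cup-(R@[o[0],o[1],0])[:2]; print(t)
ctrl.move_to([*t,240],R); ctrl.pause(.15)
T=tool(); f=ctrl.grab_frame("wrist"); cv2.imwrite("pics/w9.png",f["img"]); np.savez("w9.npz",T=T)
print(T[:3,3],ctrl.current_force(),ctrl.current_t(),ctrl.current_opening())
E
```

```text
[ 666.66 -224.54   35.5 ] 0.667721864205447 off tool [-0.75 -0.43 27.66]
[645.12  90.86]
[645.41  89.63 239.77] [ 0.59 -0.24 -2.1 ] 18.5417 0.14463128104623219
```

View pics/w9.png

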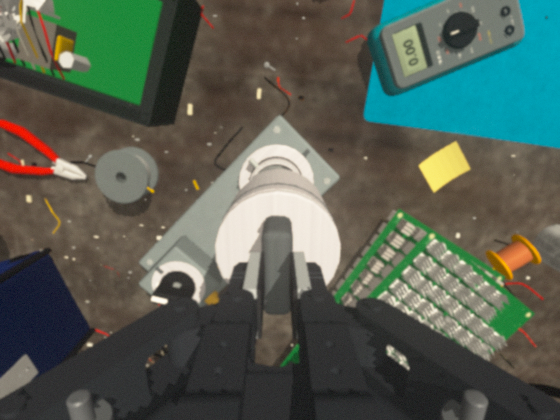

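```bash
python3 - <<'E'
from h import *
f=cv2.imread("pics/w9.png")
crop(f,225,110,350,210,6,"pics/w9c.png")
E
```

```text
(no output)
```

View pics/w9c.png

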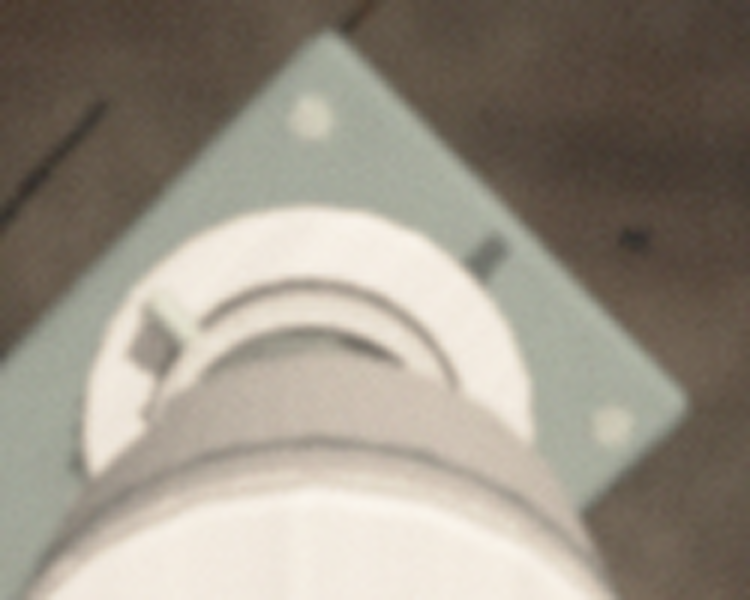

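```bash
python3 - <<'E'
from h import *
np.set_printoptions(precision=2,suppress=True)
T=np.load("w9.npz")["T"]; f=ctrl.grab_frame("wrist")
S=lambda x,y,z:pt(f,225-.42+x/6,110-.42+y/6,z,T)
pix=[(225-.42+x/6,110-.42+y/6) for x,y in ((84,430),(110,330),(190,245),(308,207),(400,225),(520,360),(533,430))]
print(fit_circle(f,T,pix,28),fit_circle(f,T,pix,28,41.))
a=S(320,40,12);b=S(5,360,12);c=S(345,42,12);d=S(680,390,12)
an=lambda v:np.degrees(np.arctan2(v[1],v[0]))
print("long edge",an(a-b),"short",an(c-d)+0)
o=np.load("covoff.npy");print("cover now",(T[:3,:3]@[o[0],o[1],0]+T[:3,3]))
E
```

```text
(array([645.4 ,  90.37,  41.35]), np.float64(0.45493959102928017)) (array([645.17,  90.75]), np.float64(0.6610694697156276))
long edge 79.20235854050681 short 169.92088711942893
cover now [645.48  88.78 239.77]
```

```bash
python3 - <<'E'
from h import *
np.set_printoptions(precision=2,suppress=True)
R=down(np.radians(125)); t=np.array([645.25,90.9])
ctrl.move_l([*t,205],R,v=150); ctrl.pause(.2); e=ctrl.current_tcp_pos(); print(e,ctrl.current_force())
o=t-e[:2]
for z,v in ((165,100),(150,60),(141,40),(136,40),(132,30),(129.5,30),(127.5,20)):
    ctrl.move_l([*(t+o),z],R,v=v); F=ctrl.current_force(); print(z,ctrl.current_tcp_pos(),F)
    if F[2]>10 or np.hypot(F[0],F[1])>12: print("contact"); break
print(ctrl.current_t())
T=tool(); f=ctrl.grab_frame("wrist"); cv2.imwrite("pics/w10.png",f["img"]); np.savez("w10.npz",T=T)
s=ctrl.grab_frame("side"); crop(s["img"],210,180,290,260,7,"pics/s10.png")
E
```

```text
[645.67  90.84 206.24] [ 0.06  0.35 -1.96]
165 [645.09  90.95 165.57] [ 0.14  0.21 -1.5 ]
150 [644.72  90.93 149.67] [-0.67  0.63 -2.01]
141 [644.72  90.95 140.71] [-0.13 -0.27 -1.63]
136 [644.69  90.96 135.68] [ 0.44 -0.09 -2.67]
132 [644.73  90.97 131.76] [ 0.46 -0.13 -1.8 ]
129.5 [644.76  90.98 129.34] [-0.16  0.3  -2.4 ]
127.5 [645.06  91.02 127.82] [0.32 1.57 1.08]
21.5583
```

View pics/w10.png

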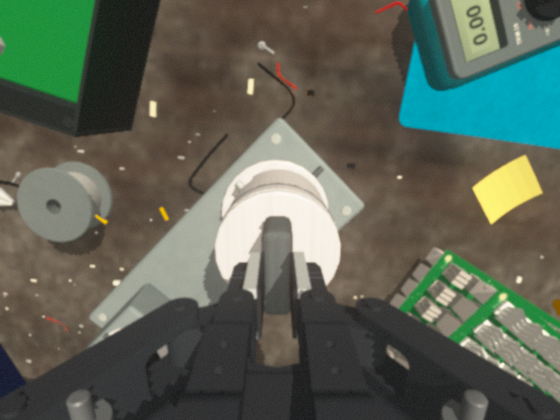

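View pics/s10.png

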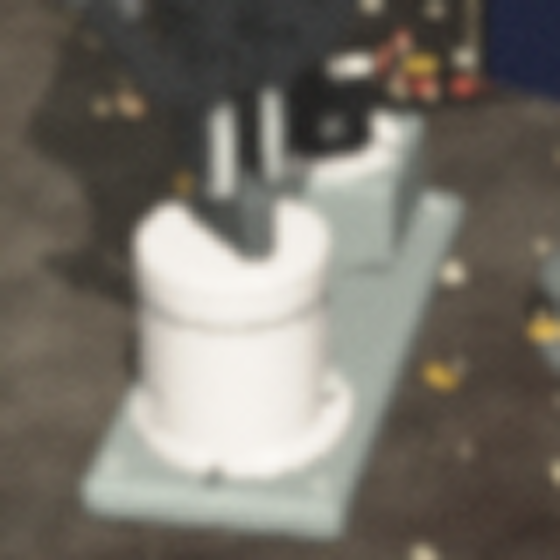

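```bash
python3 - <<'E'
from h import *
np.set_printoptions(precision=2,suppress=True)
t=[644.95,90.9]
ctrl.move_l([*t,126.8],v=20); ctrl.pause(.3); print(ctrl.current_tcp_pos(),ctrl.current_force(),ctrl.current_t())
for a in (118,110):
    ctrl.move_l([*t,127.0],down(np.radians(a)),v=30); print(a,ctrl.current_tcp_pos(),ctrl.current_force(),ctrl.current_torque(),ctrl.current_t())
E
```

```text
[645.42  91.05 127.61] [1.25 1.71 5.04] 22.2083
118 [645.05  90.77 127.38] [-0.04  0.17  4.8 ] [-0.01  0.02 -0.17] 22.4833
110 [645.05  90.79 127.36] [-0.2  -0.12  5.36] [-0.03  0.07 -0.12] 22.775
```

```bash
python3 - <<'E'
from h import *
np.set_printoptions(precision=2,suppress=True)
t=[645.0,90.7]
for a in (100,90,84,79.5):
    ctrl.move_l([*t,127.2],down(np.radians(a)),v=30); print(a,ctrl.current_tcp_pos(),ctrl.current_force(),ctrl.current_torque(),ctrl.current_t())
    if abs(ctrl.current_torque()[2])>0.8: break
ctrl.pause(.3)
R=ctrl.current_tool_rot(); print(np.degrees(np.arctan2(R[1,0],R[0,0])),ctrl.current_torque(),ctrl.current_force())
T=tool(); f=ctrl.grab_frame("wrist"); cv2.imwrite("pics/w11.png",f["img"]); np.savez("w11.npz",T=T)
E
```

```text
100 [645.02  90.6  127.39] [-0.91  0.23  4.63] [ 0.    0.11 -0.13] 23.1
90 [645.06  90.62 127.4 ] [-0.89  0.36  5.23] [-0.04  0.01 -0.08] 23.425
84 [645.09  90.65 127.4 ] [-0.19  0.93  5.78] [0.04 0.09 0.01] 23.6833
79.5 [645.07  90.67 127.4 ] [-0.61 -1.2   5.11] [ 0.05  0.01 -0.03] 23.9333
79.82175320599713 [ 0.02  0.05 -0.02] [ 0.91 -0.2   5.13]
```

View pics/w11.png

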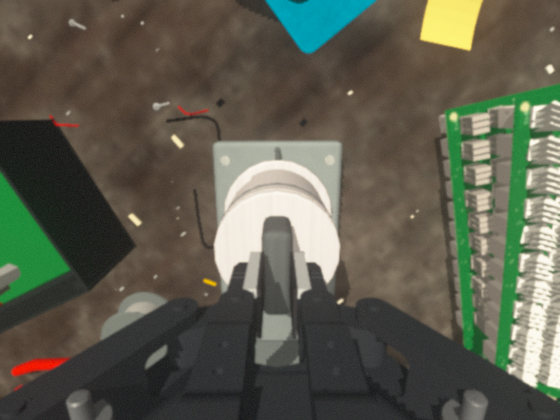

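```bash
python3 - <<'E'
from h import *
np.set_printoptions(precision=2,suppress=True)
ctrl.grip(0.4); print(ctrl.current_opening(),ctrl.current_force())
ctrl.move_l([645.0,90.7,200],v=180)
T=tool(); f=ctrl.grab_frame("wrist"); cv2.imwrite("pics/w12.png",f["img"]); np.savez("w12.npz",T=T)
ctrl.move_to([618.5,-62.5,200],down(np.radians(25))); ctrl.pause(.1)
T=tool(); f=ctrl.grab_frame("wrist"); cv2.imwrite("pics/w13.png",f["img"]); np.savez("w13.npz",T=T)
print(T[:3,3],ctrl.current_t())
a=cv2.imread("pics/w12.png")
crop(a,200,130,360,270,4,"pics/w12c.png"); crop(f["img"],215,130,345,250,5,"pics/w13c.png")
E
```

```text
0.3979115909638189 [-0.32  0.24 -0.17]
[618.68 -61.02 199.56] 26.0917
```

View pics/w12c.png

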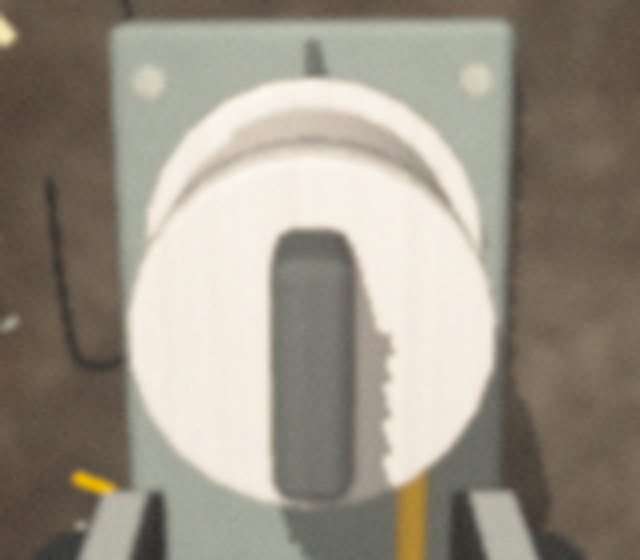

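View pics/w13c.png

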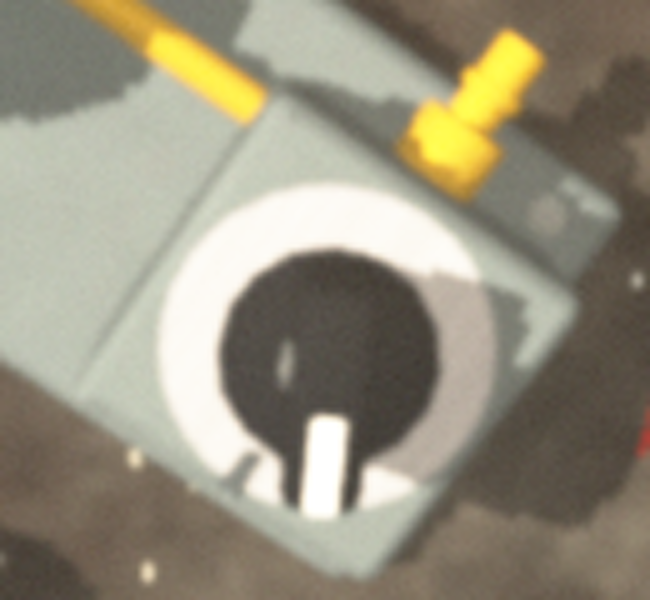

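```bash
python3 - <<'E'
from h import *
np.set_printoptions(precision=2,suppress=True)
an=lambda v:np.degrees(np.arctan2(v[1],v[0]))
T=np.load("w13.npz")["T"]; f=ctrl.grab_frame("wrist")
S=lambda x,y,z:pt(f,215-.4+x/5,130-.4+y/5,z,T)
print("disc",fit_circle(f,T,[(214.6+x/5,129.6+y/5) for x,y in ((220,355),(440,355),(330,247),(252,280),(408,280),(255,430))],67))
a=S(328,415,93);b=S(320,518,93);print("pointer",a,b,an(b-a),np.linalg.norm(b-a))
print("collar",fit_circle(f,T,[(214.6+x/5,129.6+y/5) for x,y in ((157,345),(497,345),(327,183),(205,235),(450,235))],61))
m1=S(248,458,61);m2=S(232,490,61);print("mark",m1,m2)
c=np.array([618.5,-62.5]);print("mark angle",an(m2[:2]-c),an(m1[:2]-c))
T=np.load("w12.npz")["T"]
S=lambda x,y,z:pt(f,200-.4+x/4,130-.4+y/4,z,T)
print("cover",fit_circle(f,T,[(199.6+x/4,129.6+y/4) for x,y in ((128,320),(496,320),(310,150),(180,200),(440,200),(165,430))],100))
a=S(314,262,128);b=S(312,498,128);print("bar",an(a-b),(a+b)/2)
E
```

```text
disc (array([620.05, -62.75,  19.12]), np.float64(0.14182393561582884))
pointer [617.17 -63.43  93.  ] [600.74 -69.76  93.  ] -158.9224997873287 17.604853516857446
collar (array([618.8 , -62.83,  30.32]), np.float64(0.1316254784494646))
mark [594.8  -58.26  61.  ] [587.93 -58.17  61.  ]
mark angle 171.94663085920607 169.8637140088327
cover (array([643.87,  90.85,  35.54]), np.float64(0.2816784805898891))
bar 79.03637364409553 [643.97  90.15 128.  ]
```

```bash
python3 - <<'E'
from h import *
np.set_printoptions(precision=2,suppress=True)
R=down(np.radians(21)); t=np.array([619.2,-62.7])
ctrl.grip(0.4,50)
ctrl.move_l([*t,125],R,v=150); ctrl.pause(.15); e=ctrl.current_tcp_pos(); print(e,ctrl.current_force())
o=t-e[:2]
ctrl.move_l([*(t+o),94.5],R,v=80); print(ctrl.current_tcp_pos(),ctrl.current_force())
ctrl.grip(0.0,50); print(ctrl.current_opening(),ctrl.current_force(),ctrl.current_torque(),ctrl.current_t())
T=tool(); f=ctrl.grab_frame("wrist"); cv2.imwrite("pics/w14.png",f["img"]); np.savez("w14.npz",T=T)
print(T[:3,3])
E
```

```text
[619.73 -62.83 126.27] [-0.55  0.05 -0.47]
[618.71 -62.6   94.39] [ 0.83 -0.47  0.07]
0.11679795315249854 [ 2.04 -5.15  0.12] [-0.81 -0.3  -0.02] 28.0583
[619.43 -63.73  95.43]
```

View pics/w14.png

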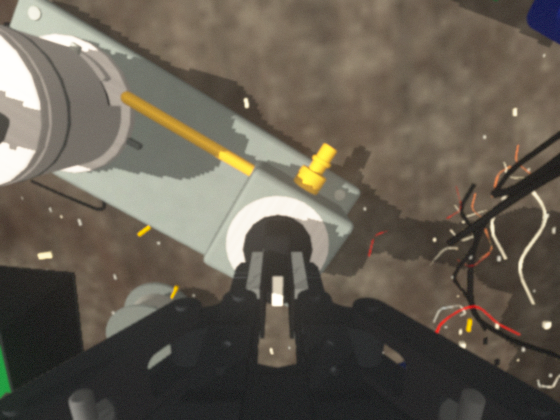

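```bash
python3 - <<'E'
from h import *
np.set_printoptions(precision=2,suppress=True)
t=[619.2,-63.7]
for a in (12,3,-5,-9.7):
    ctrl.move_l([*t,94.6],down(np.radians(a)),v=30)
    print(a,ctrl.current_tcp_pos(),ctrl.current_force(),ctrl.current_torque()[2],ctrl.current_opening())
ctrl.pause(.3)
R=ctrl.current_tool_rot(); print(np.degrees(np.arctan2(R[1,0],R[0,0])),ctrl.current_force(),ctrl.current_t(),ctrl.current_tcp_pos())
T=tool(); f=ctrl.grab_frame("wrist"); cv2.imwrite("pics/w15.png",f["img"]); np.savez("w15.npz",T=T)
crop(f["img"],200,180,360,320,5,"pics/w15c.png")
E
```

```text
12 [619.58 -64.1   95.34] [ 0.46 -2.34  3.63] -0.027616328064650173 0.11500214130110653
3 [619.6  -64.18  95.28] [ 0.03 -3.68  6.36] -0.024042667532352884 0.11679574542169308
-5 [619.62 -64.26  95.29] [ 0.1  -3.86  5.75] -0.05534563628723825 0.11564712872477181
-9.7 [619.62 -64.33  95.27] [ 0.66 -4.99  5.69] -0.05000644106478576 0.11346401102157044
-9.411677665535082 [ 0.85 -5.    5.67] 29.5667 [619.62 -64.36  95.28]
```

View pics/w15c.png

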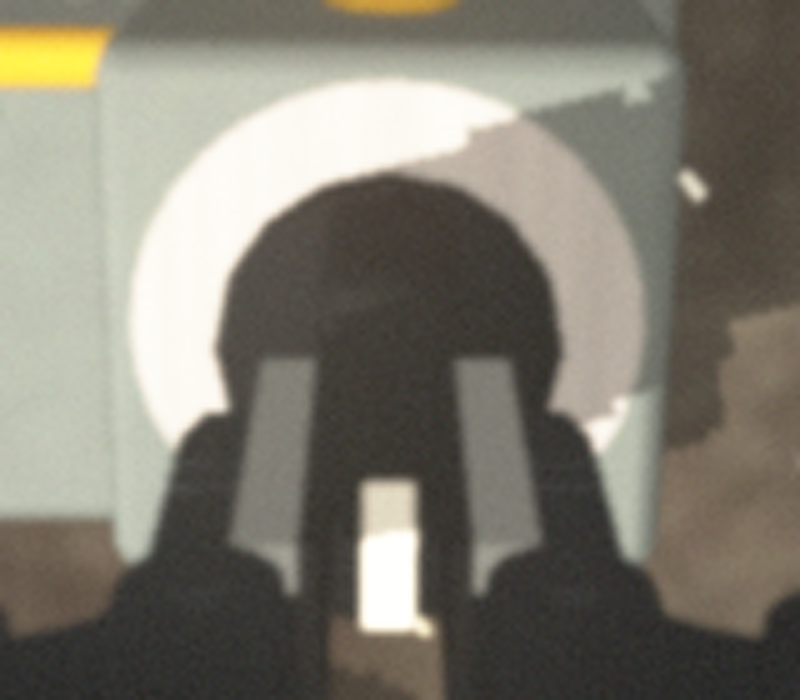

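```bash
python3 - <<'E'
from h import *
np.set_printoptions(precision=2,suppress=True)
R=down(np.radians(-10)); t=[619.2,-63.9]
for z in (97,100,103,105.5,107):
    ctrl.move_l([*t,z],R,v=30); print(z,ctrl.current_tcp_pos(),ctrl.current_force(),ctrl.current_opening())
    if ctrl.current_force()[2]<-25: break
ctrl.pause(.3); print(ctrl.current_tcp_pos(),ctrl.current_force(),ctrl.current_t())
E
```

```text
97 [619.48 -64.35  97.05] [ 2.44 -4.34  1.49] 0.1137106822447768
100 [619.45 -64.35  99.94] [ 2.71 -4.46  0.33] 0.11793140961182037
103 [619.43 -64.3  102.9 ] [ 2.18 -3.86  0.36] 0.10788066425911748
105.5 [619.4  -64.3  105.31] [ 2.59 -4.37  0.43] 0.111067155962784
107 [619.17 -64.22 105.68] [ 4.95 -5.11 -7.58] 0.10875988207458699
[619.16 -64.24 105.69] [ 4.68 -5.89 -7.48] 31.1667
```

```bash
python3 - <<'E'
from h import *
np.set_printoptions(precision=2,suppress=True)
ctrl.grip(0.4); print(ctrl.current_force())
ctrl.move_l([619.2,-64,200],v=120); ctrl.pause(.1)
T=tool(); f=ctrl.grab_frame("wrist"); cv2.imwrite("pics/w16.png",f["img"]); np.savez("w16.npz",T=T)
crop(f["img"],205,130,355,250,5,"pics/w16c.png")
ctrl.move_to([560,-20,330],down(np.pi)); ctrl.pause(.2)
T=tool(); f=ctrl.grab_frame("wrist"); cv2.imwrite("pics/w17.png",f["img"]); np.savez("w17.npz",T=T)
s=ctrl.grab_frame("side"); crop(s["img"],215,170,295,260,6,"pics/s17.png")
print(ctrl.current_t(),ctrl.current_force())
E
```

```text
[ 0.29  0.05 -0.08]
35.65 [-0.74 -0.41  0.07]
```

View pics/w16c.png

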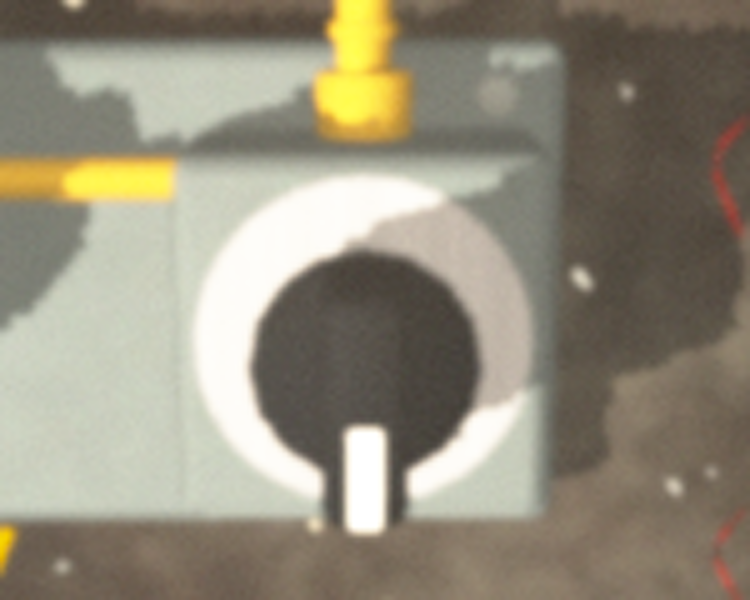

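View pics/w17.png

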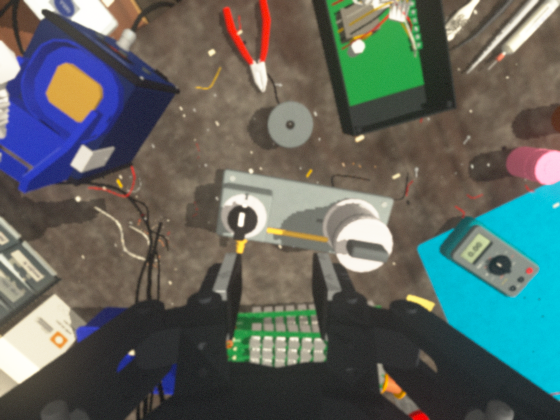

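View pics/s17.png

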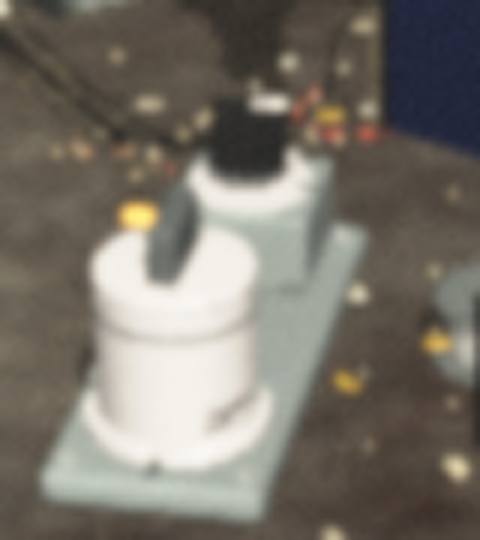

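```bash
python3 - <<'E'
from h import *
T=np.load("w16.npz")["T"]; f=ctrl.grab_frame("wrist")
px=[(204.6+x/5,129.6+y/5) for x,y in ((251,365),(481,365),(366,252),(285,285),(447,285),(285,445))]
for z in (67,77): print(z,fit_circle(f,T,px,z))
S=lambda x,y,z:pt(f,204.6+x/5,129.6+y/5,z,T); d=S(365,532,103)-S(365,430,103); print(np.degrees(np.arctan2(d[1],d[0])))
ctrl.close_job(); print(ctrl.current_t())
E
```

```text
67 (array([615.75338007, -65.62200808,  20.22272531]), np.float64(0.14707134577254166))
77 (array([618.52058065, -66.07348392,  19.47827726]), np.float64(0.1416391156328416))
169.97228789803805
the job is handed in; nothing more can be done
the job is handed in; nothing more can be done
```

I finished every step of the task and handed the job in after about 36 s of the allowed 69 s. No verdict was reported, so this rests on my own checks.

**What I did**
- I stood the steel canister, not the brown or pink look-alikes, upright in the cup.
- I lowered the cover over it with the bar 45° counter-clockwise of the stand's long axis until its rim rested on the flange.
- I then twisted it 45° clockwise onto the ridges.
- I turned the knob about 30° clockwise to the mark while it was still in, then pulled it up to its stop, released it and moved the arm clear.

**Last checks**
- **Cover:** The rim pushed back with about 5 N at the expected height. The bar measured 79–80° against the stand's 80°. The cover centre was within about 1.5 mm of the cup axis.
- **Knob:** The pointer measured 170.0° against about 170° for the mark. Pulling up stopped after 10.4 mm of tool travel. The disc radius in the last picture also fits a pulled-out knob better than a pushed-in one.
- **Bystanders:** The solder reel, side cutters and multimeter look untouched in the last picture. I judged this by eye and did not measure it.

**Disagreements**
- The top camera put things about 4 mm lower in y than the wrist camera. I used the wrist camera, whose readings agreed to about 1–2 mm between different tool angles.
- The side camera was about 20 mm off in y for distant objects, so I used it only for rough looks.
- While the knob was coming up, I read almost no pulling force, against the roughly 4 N stated. I relied on the stop and the picture for that step.

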